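# Tip a post onto the drilling jig and lay the template on it

### The job

Get the tall timber post ready for drilling: tip it over onto the bed of the jig that its foot stands against, and slide it along the bed until its far end is hard up against the fence. Then take the metal drilling template by its handle from the sloping rest and set it down flat on top of the lying post, handle up, its edges lined up with the post's edges, and let go. Leave the other things on the bench where they are.

Things in the scene. Friction and masses are not known exactly. Their poses are not given: they have to be found in the camera images.
- jig: Fixed plywood jig: bed 140 mm wide (x), top 24 mm above the bench, open entry edge at jig y = +115 mm; at the other end a wooden fence, 140 mm wide, 22 mm thick, 70 mm above the bed, inner face at jig y = -85 mm. Origin: on the bench under the bed; z up. The post stands on the bench just beyond the entry edge and is to be tipped towards jig -y.
- fence_face (a point): Point at the foot of the fence's inner face, in the middle of the bed's width, at the bed's top; axes as the jig's (y points from the fence to the entry edge, z up).
- block: Loose timber post 90 x 90 x 180 mm, about 0.65 kg, too thick to grip. Starts on end on the bench, -y face 1 to 4 mm from the bed's entry edge, nearly square to it. Origin: centre of its foot; z along its length, y out of the face away from the jig. Once tipped onto the bed, z points to the fence, y up, and the foot overhangs the entry edge until slid home.
- block_near_face (a point): Centre of the post's face that looks away from the jig at the start (half way up) and is the top face once the post lies on the bed, 114 mm above the bench; axes as the post's.
- block_head (a point): Centre of the post's upper end face at the start, which must end against the fence; axes as the post's.
- rest: Fixed plywood sloping rest 196 mm wide whose face slopes 0.6 rad (34 degrees) to the bench, rising towards rest +x (away from the robot), with a low wooden lip at its lower edge that holds the template; about 90 mm high at the back. Origin: on the bench under its middle; z up.
- template: Loose aluminium template 86 (x) x 176 (y) x 5 mm, about 0.24 kg, four steel bushes; on its middle a wooden handle bar 60 mm long (x), 20 mm thick (y, grip here), top 39 mm above the underside. Origin: centre of the underside; z to the handle side. Starts on the sloping rest, z leaning 34 degrees towards the robot. At the end its y axis lies along the post, either way round.
- screw_tin: Bystander: round tin, 70 mm across, 62 mm high, standing. Origin: centre of its base.
- tape: Bystander: roll of black insulation tape lying flat, 62 mm across, 19 mm high. Origin: centre of its base.
- measure: Bystander: yellow tape measure, 37 x 80 x 62 mm, standing. Origin: centre of its base.
Things that resemble listed ones, but are neither listed nor needed, are in the scene too. What is shaped like the block but pink is not meant.

How it is judged:
By the outcome, as a careful person would: the job done as asked, in the order asked, and still so for the second after the job is handed in, with the robot touching nothing.
It also fails if it takes over 61 s, if anything falls off the work surface, if the arm or the gripper's body presses on something with over 40 N, if the wrist force passes 120 N, or if a joint passes its speed limit or range.

### The arm

A 7-joint arm with a two-finger parallel gripper is mounted at the origin on a cart in front of the work surface, level with it; the furniture and walls round the work are solid. World frame = base frame: x ahead of the robot, y to its left, z up, the work surface at z = 0. Lengths are in m, angles in rad, forces in N, time in s.
With the tool pointing down it reaches from about 0.4 to 0.85 m from the base axis. Payload 10.4 kg.
Tool frame: the origin (TCP) lies at the very end of the fingers, on their centre line; the grasp point (between the pads) lies 19 mm behind it (r.pinch_z is the distance from the TCP to the grasp point, in m); z points along the fingers, y is the line along which they close (so a half turn about z gives the same grasp; the last joint's range is limited). The gripper opens to 87 mm and grips with 3 to 60 N. Pads are 19 mm wide; open, the fingers measure 117 mm over their backs; the gripper's body (75 mm by 190 mm) begins 51 mm behind the grasp point.
Start: joints at [1.216, 0.332, -0.065, 1.46, 0.022, 1.35, -0.088], TCP at [0.204, -0.591, 0.223] pointing down, gripper open.
Joint ranges: [-2.6, 2.6], [-0.5, 2.12], [-1.47, 1.34], [0.16, 2.42], [-1.27, 4.41], [0.06, 2.06], [-2.6, 2.6]. Speed limits (rad/s): [2.22, 2.22, 2.79, 2.79, 3.14, 3.14, 3.14].

### API

Orientations are given as a unit quaternion [x, y, z, w].
In Python, from bench import r, camera gives the robot as it stands. The module is installed in compiled form; this text tells all that it offers.
- The arm moves only by the shell command python3 -m pendant 'ROWS' [FORCE]. ROWS is JSON, a list of rows, each an object with "dp": the shift along the tool's x, y, z as a fraction of full scale, a list of three; "rotation": the turn, a rotation vector about the tool's x, y, z as a fraction of full scale, a list of three; "jaw": the opening, from 0 (shut) to 1 (fully open). A call has 1 to 8 rows; each row is the pose to reach, as a shift and turn from the pose commanded when the call began, along the tool's axes at that moment, turning the shorter way round; what a row does not reach only later rows make up. Full scale, the value 1, is 0.15 m for a shift and 2 pi rad for a turn. A row lasts 1/8 s, in which the tool goes at most 62.5 mm and 10.7 degrees, less where a joint would pass 70% of its speed; a pose out of reach is approached as far as the arm can. A call with a number of a shift or a turn outside -1 to 1 is refused whole. A call with a gripper value outside its range is refused whole. The fingers move at their own pace and stop on an object; FORCE is the grip in N (left out, the last holds). Time passes only in rows, so rows that repeat a pose let the fingers close. It gives the time, the measured TCP pose, the force, the opening and the grip force at its end, in the units of the state.
- r.read_state(): the state, without advancing time (a new reading comes with each control period).
- camera(name): name is "scene" or "top" or "wrist"; returns a dict with "image" (420x560x3 uint8, red, green, blue), "z_map" (420x560 float32, m along the optical axis (not along the pixel's ray), 0 where there is no reading), "mtx" (3x3 intrinsics, pixels), "T" (4x4, takes a point from camera to world coordinates). Camera axes: x right, y down, z forward; pixel columns grow to the right and rows downward; lengths in m; the calibration is good to about 2 mm. The wrist camera is an equidistant fisheye: a pixel r from the principal point sees the ray r / f radians off the axis. A picture is of the moment at which its call begins.
- r.close_job(): hands the job in; it is judged then, once.
The state is a dict: "time": time; "joint_positions": joint angles; "joint_vel": joint speeds; "joint_torque": joint torques, N m; "ee_pos": TCP position; "eef_rot": TCP orientation; "ft_force": force on the tool from outside, world axes, zero at the start; "torque": the same for the moment, N m; "width": finger opening in m; "grip_force": force on a finger pad.
Only numpy, scipy, OpenCV 4.12 (cv2) and the standard library are available. Lean on these libraries where they do the work, as an engineer would, in place of code of your own. Each camera call takes 0.05 s, during which the arm holds its last target. There are 200 camera calls.

## Working session

There is one attempt and no reset: what is moved stays moved. The work goes in short steps, Python scripts to look and compute and a shell command to move; the robot and the scene stay as the last step left them, time stands still between calls to the robot, and variables do not carry over. Pictures are saved under pics/ and viewed, at most 10 in all, crops included, and the job is handed in when it is done.

```bash
mkdir -p pics
cat > h.py <<'E'
import numpy as np, cv2
from bench import r, camera
from scipy.spatial.transform import Rotation as R
def shot(n):
    c=camera(n); np.savez('%s.npz'%n,**c); return c
def pts(c):
    K=c['mtx'];h,w=c['z_map'].shape;u,v=np.meshgrid(np.arange(w),np.arange(h));z=c['z_map']
    P=np.stack([(u-K[0,2])/K[0,0]*z,(v-K[1,2])/K[1,1]*z,z],-1)
    return P@c['T'][:3,:3].T+c['T'][:3,3]
def save(c,n): cv2.imwrite('pics/'+n,cv2.cvtColor(c['image'],cv2.COLOR_RGB2BGR))
E
python3 - <<'E'
from h import *
a=shot('scene');b=shot('top');save(a,'s0.png');save(b,'t0.png')
print(a['T'],b['T'],b['mtx'],a['mtx']);print(r.read_state())
E
```

```text
[[-0.85381441 -0.27833043  0.439924   -0.03488112]
 [-0.52057643  0.45476326 -0.72262754  0.98307712]
 [ 0.00106796 -0.84600387 -0.53317569  0.83358844]
 [ 0.          0.          0.          1.        ]] [[ 0.307677   -0.8761793   0.37100498  0.05112442]
 [-0.95141741 -0.28814722  0.10851773 -0.07640695]
 [ 0.01182306 -0.386369   -0.92226851  1.29676524]
 [ 0.          0.          0.          1.        ]] [[404.48868327   0.         280.14198468]
 [  0.         404.48868327 209.1739116 ]
 [  0.           0.           1.        ]] [[437.28567644   0.         277.70804181]
 [  0.         437.28567644 204.23985146]
 [  0.           0.           1.        ]]
{'time': 0.1, 'joint_positions': array([ 1.21638424,  0.3328002 , -0.06471476,  1.46083397,  0.02163067,
        1.34988535, -0.08850613]), 'joint_vel': array([-5.96022741e-05, -1.65888901e-03,  4.55327213e-04, -1.85588997e-03,
       -3.20225370e-04, -7.82113583e-04,  1.41442841e-03]), 'joint_torque': array([ 2.26928612e-03, -6.24540353e+01,  2.51557957e-02, -3.90715384e+01,
       -6.13818504e-02,  3.67545756e-02,  5.75950662e-05]), 'ee_pos': array([ 0.20348635, -0.59059707,  0.22184998]), 'eef_rot': array([ 9.86266196e-01,  1.65162384e-01, -1.40534203e-04, -5.98892818e-04]), 'ft_force': array([ 0.91722153,  0.27509438, -0.48498441]), 'torque': array([-0.00110933,  0.02601413, -0.00812952]), 'grip_force': 0.0, 'width': 0.08689329601949126}
```

View pics/s0.png

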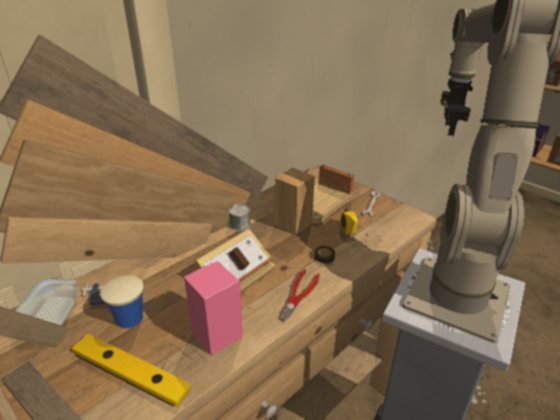

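View pics/t0.png

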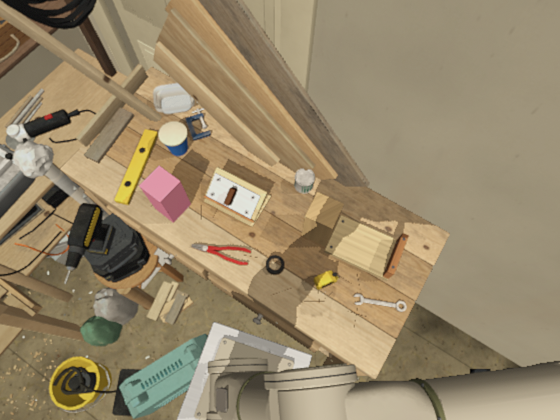

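Scene view: timber post at (295,200) with jig and fence behind it (335,180); the pink prism at (215,305) is the decoy. The template with brown handle is on its rest at (238,258), tin (238,217), tape (325,254), measure (349,222). Top view: post (322,210), bed (362,245), fence (397,257), template (233,195), tin (305,180).
Candidates for the post: timber post at scene (295,200), pink block at (215,305). I choose the timber one, which stands against the jig.

Run:
```python
from h import *
def ld(n): return dict(np.load(n+'.npz'))
for n in('scene','top'):
    c=ld(n);P=pts(c)
    def rep(l,m):
        p=P[m]; 
        if len(p)<20: print(n,l,len(p));return
        rc=cv2.minAreaRect((p[:,:2]*1000).astype(np.float32)); print(n,l,len(p),np.median(p,0).round(4),[np.round(q,1) for q in rc])
    u,v=np.meshgrid(np.arange(560),np.arange(420))
    box=lambda a,b,d,e:(u>=a)&(u<=b)&(v>=d)&(v<=e)
    z=P[...,2]
    pb=box(270,320,165,240) if n=='scene' else box(295,350,185,240)
    rep('posttop',pb&(z>.172)&(z<.19))
    jb=box(290,360,160,220) if n=='scene' else box(325,410,205,285)
    rep('bed',jb&(z>.018)&(z<.03)); rep('fence',jb&(z>.085)&(z<.1))
    tb=box(190,285,225,300) if n=='scene' else box(200,272,165,225)
    m=tb&(z>.02)
    p=P[m];print('restpts',len(p),p.min(0),p.max(0))
    img=c['image'].astype(int);wh=tb&(img.min(-1)>150)&(img.max(-1)-img.min(-1)<30)
    rep('plate',wh);q=P[wh];q=q[np.isfinite(q).all(1)];ce=q.mean(0);s=np.linalg.svd(q-ce,full_matrices=0)[2][2];print('normal',s, ce)
    sl=R.from_matrix
    # heights above plate
    d=(P-ce)@(s*np.sign(s[2]));rep('handle',tb&(d>.025)&(d<.045))
    for l,bx in dict(tin=(225,255,200,232,290,320,165,195),tape=(312,338,243,265,264,288,252,276),meas=(338,360,208,238,312,340,270,292)).items():
        bb=box(*(bx[:4] if n=='scene' else bx[4:])); rep(l,bb&(z>.012)&(z<.08))
a=cv2.cvtColor(ld('scene')['image'],cv2.COLOR_RGB2BGR)[140:280,190:390]
b=cv2.cvtColor(ld('top')['image'],cv2.COLOR_RGB2BGR)[155:295,200:420]
cv2.imwrite('pics/crop.png',np.vstack([cv2.resize(a,(400,280)),cv2.resize(b,(400,280))]))
```

```text
scene posttop 482 [ 0.5392 -0.0604  0.1803] [array([542.9, -66.1]), array([95.7, 93.9]), np.float64(82.5)]
scene bed 889 [ 0.5    -0.243   0.0246] [array([ 557.1, -309.3]), array([199., 456.]), np.float64(37.7)]
scene fence 270 [ 0.5045 -0.3116  0.0934] [array([ 541.6, -180.4]), array([318.8, 137.1]), np.float64(78.3)]
restpts 3857 [-0.03488112 -0.01903314  0.02003031] [0.7475043  0.98307712 0.83358844]
scene plate 816 [0.5452 0.2055 0.0582] [array([315.1, 599.9]), array([ 164.5, 1024.8]), np.float64(33.3)]
normal [-0.50793218  0.34691225 -0.78845215] [0.54458714 0.22081964 0.06063996]
scene handle 691 [0.5866 0.1974 0.0678] [array([583.3, 148.9]), array([322.2, 161.4]), np.float64(56.2)]
scene tin 595 [0.6924 0.0449 0.0524] [array([691.8,  36.2]), array([ 89.7, 283.1]), np.float64(33.3)]
scene tape 203 [0.3785 0.0382 0.0191] [array([380.2,  36. ]), array([59.6, 63.4]), np.float64(25.7)]
scene meas 302 [ 0.3687 -0.1152  0.047 ] [array([ 378.7, -131.7]), array([36.5, 76. ]), np.float64(43.7)]
top posttop 848 [ 0.5377 -0.0722  0.1791] [array([540. , -72.1]), array([89.4, 92.8]), np.flo
[... 195 characters left out ...]
 142.]), np.float64(77.1)]
restpts 1912 [ 0.05112442 -0.07640695  0.02166125] [0.62371454 0.33699603 1.29676524]
top plate 1100 [0.5483 0.2251 0.0568] [array([359.2,  78.7]), array([670.6, 162. ]), np.float64(40.3)]
normal [-0.93725704  0.20723965 -0.28035866] [0.5466248  0.23471841 0.05986985]
top handle 485 [0.5805 0.2316 0.073 ] [array([595.5, 257.8]), array([315. ,  44.5]), np.float64(77.4)]
top tin 539 [0.6937 0.0243 0.0563] [array([697.4,  31.7]), array([ 85.9, 114.1]), np.float64(4.7)]
top tape 202 [0.3764 0.0317 0.0179] [array([376.3,  31. ]), array([61.7, 59.8]), np.float64(42.5)]
top meas 281 [ 0.3697 -0.1359  0.0566] [array([ 378.8, -142.4]), array([35.3, 80.6]), np.float64(41.7)]
```

View pics/crop.png

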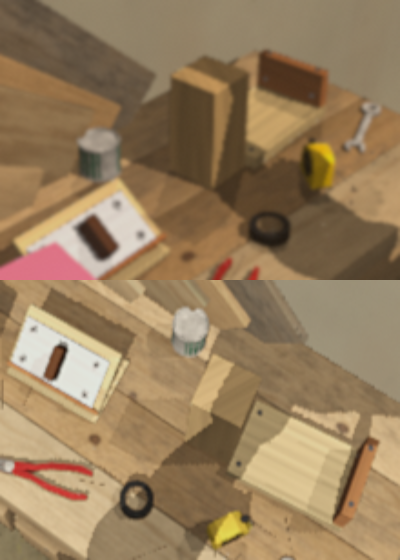

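The crop confirms it: the timber-coloured post stands at the jig's entry edge, the fence is brown-red, and the template has a brown bar handle.

Run:
```python
from h import *
from scipy import ndimage as nd
W={}
for n in('scene','top'):
    c=dict(np.load(n+'.npz'));P=pts(c);z=P[...,2];x=P[...,0];y=P[...,1]
    g=nd.maximum_filter(c['z_map'],3)-nd.minimum_filter(c['z_map'],3)
    def rep(l,m):
        k,N=nd.label(m); 
        if not N: print(n,l,0);return
        m=k==1+np.argmax(np.bincount(k.ravel())[1:]);p=P[m]
        rc=cv2.minAreaRect((p[:,:2]*1000).astype(np.float32));print(n,l,len(p),p.mean(0).round(4),[np.round(q,1) for q in rc])
        return m
    rep('posttop',(abs(z-.18)<.006)&(abs(x-.54)<.08)&(abs(y+.07)<.08))
    m=rep('bed',(abs(z-.024)<.005)&(abs(x-.53)<.14)&(y<-.08)&(y>-.36)&(g<.02))
    m=rep('fencetop',(abs(z-.094)<.005)&(abs(x-.5)<.12)&(abs(y+.31)<.08))
    # fence inner face: 
    f=(z>.035)&(z<.085)&(abs(x-.5)<.1)&(y<-.26)&(y>-.36)
    p=P[f]
    if len(p)>50:
        ce=np.median(p,0);
        for _ in range(4):
            A=np.c_[p[:,0],np.ones(len(p))];co=np.linalg.lstsq(A,p[:,1],rcond=None)[0];d=p[:,1]-A@co;p=p[abs(d)<max(.004,1.5*abs(d).mean())]
        print('face y=%.4f x + %.4f'%tuple(co),'at .505',co@[.505,1],len(p),p.min(0),p.max(0))
    # plate
    t=(z>.02)&(z<.14)&(abs(x-.55)<.12)&(abs(y-.22)<.14)
    im=c['image'].astype(int);wh=t&(im.min(-1)>140)&(im.max(-1)-im.min(-1)<35)
    q=P[wh]
    co=np.linalg.lstsq(np.c_[q[:,:2],np.ones(len(q))],q[:,2],rcond=None)[0]
    for _ in range(5):
        d=q[:,2]-q[:,:2]@co[:2]-co[2];q=q[abs(d)<.006];co=np.linalg.lstsq(np.c_[q[:,:2],np.ones(len(q))],q[:,2],rcond=None)[0]
    nn=np.r_[-co[:2],1];nn/=np.linalg.norm(nn);print(n,'n',nn,'tilt',np.arccos(nn[2]),'yaw',np.degrees(np.arctan2(-nn[1],-nn[0])),len(q))
    ey=np.cross(nn,[0,0,1]);ey/=-np.linalg.norm(ey);ex=np.cross(ey,nn) 
    o=q.mean(0);L=np.stack([ex,ey,nn])
    d=(P-o)@L.T
    on=t&(abs(d[...,2])<.004)&(im.max(-1)-im.min(-1)<60)&wh
    k,N=nd.label(nd.binary_closing(on));
    on=k==1+np.argmax(np.bincount(k.ravel())[1:]);rc=cv2.minAreaRect((d[on][:,:2]*1000).astype(np.float32));print('plate rect',rc)
    pc=o+np.r_[rc[0],0]/1000@L;print('plate centre (top surf)',pc,'ex',ex,'ey',ey)
    hd=t&(d[...,2]>.026)&(d[...,2]<.042)&(abs(d[...,0]-rc[0][0]/1000)<.06)&(abs(d[...,1]-rc[0][1]/1000)<.06)
    k,N=nd.label(hd);hd=k==1+np.argmax(np.bincount(k.ravel())[1:]);e=d[hd]*1000;rh=cv2.minAreaRect(e[:,:2].astype(np.float32));print('handle',len(e),np.median(e,0),rh, 'world',o+np.r_[rh[0],34]/1000@L)
```

```text
scene posttop 463 [ 0.5407 -0.062   0.1801] [array([542.9, -66.1]), array([95.7, 93.9]), np.float64(82.5)]
scene bed 563 [ 0.497  -0.2217  0.0246] [array([ 524.8, -215.4]), array([210. , 134.7]), np.float64(82.4)]
scene fencetop 145 [ 0.5119 -0.3195  0.0939] [array([ 513.1, -320.8]), array([ 24.8, 135.9]), np.float64(82.6)]
face y=-0.1282 x + -0.2474 at .505 -0.31219326492237737 334 [ 0.44526821 -0.32457018  0.03513142] [ 0.58348112 -0.30245133  0.08489241]
scene n [-0.54798748  0.10750298  0.82954978] tilt 0.59249535367856 yaw -11.09920601554644 855
plate rect ((48.11825942993164, -289.246826171875), (108.88353729248047, 724.79150390625), 9.72691822052002)
plate centre (top surf) [0.56405288 0.51095857 0.03123483] ex [-0.81403332  0.15969527 -0.55843278] ey [-0.19250837 -0.98129533  0.        ]Traceback (most recent call last):
  File "<stdin>", line 40, in <module>
    return _wrapfunc(a, 'argmax', axis=axis, out=out, **kwds)
    return bound(*args, **kwds)
ValueError: attempt to get argmax of an empty sequence
```

Run:
```python
from h import *
from scipy import ndimage as nd
def big(m):
    k,N=nd.label(m);return k==1+np.argmax(np.bincount(k.ravel())[1:])
for n in('scene','top'):
    c=dict(np.load(n+'.npz'));P=pts(c);z=P[...,2];x=P[...,0];y=P[...,1]
    g=nd.maximum_filter(c['z_map'],3)-nd.minimum_filter(c['z_map'],3)
    def rep(l,m):
        p=P[big(m)];rc=cv2.minAreaRect((p[:,:2]*1000).astype(np.float32));print(n,l,len(p),p.mean(0).round(4),[np.round(q,1) for q in rc])
    if n=='top':
        rep('posttop',(abs(z-.18)<.006)&(abs(x-.54)<.08)&(abs(y+.07)<.08))
        rep('bed',(abs(z-.024)<.006)&(abs(x-.53)<.14)&(y<-.08)&(y>-.36)&(g<.02))
        rep('fencetop',(abs(z-.094)<.006)&(abs(x-.5)<.12)&(abs(y+.31)<.08))
    t=(z>.02)&(z<.14)&(abs(x-.55)<.12)&(abs(y-.22)<.14)
    im=c['image'].astype(int);wh=t&(im.min(-1)>140)&(im.max(-1)-im.min(-1)<35)
    q=P[wh]
    nn=np.array([-.56*np.cos(np.radians(11)),.56*np.sin(np.radians(11)),.8253]);
    co=[-nn[0]/nn[2],-nn[1]/nn[2],0];co[2]=np.median(q[:,2]-q[:,:2]@co[:2]);co=np.array(co)
    for _ in range(6):
        d=q[:,2]-q[:,:2]@co[:2]-co[2];q=q[abs(d)<.006];co=np.linalg.lstsq(np.c_[q[:,:2],np.ones(len(q))],q[:,2],rcond=None)[0]
    nn=np.r_[-co[:2],1];nn/=np.linalg.norm(nn)
    ey=np.cross(nn,[0,0,1]);ey/=np.linalg.norm(ey);ex=np.cross(ey,nn);o=q.mean(0);L=np.stack([ex,ey,nn])
    print(n,'tilt',np.arccos(nn[2]),'yaw',np.degrees(np.arctan2(-nn[1],-nn[0])),len(q))
    d=(P-o)@L.T
    on=big(wh&(abs(d[...,2])<.006)&t);rc=cv2.minAreaRect((d[on][:,:2]*1000).astype(np.float32));print('plate rect',rc,'ctr',o+np.r_[rc[0],0]/1000@L)
    hm=t&(d[...,2]>.015)&(d[...,2]<.05)&(np.abs(d[...,:2]-np.array(rc[0])/1000).max(-1)<.06)
    if hm.any():
        e=d[big(hm)]*1000;e2=e[e[:,2]>28];print('handle',len(e),len(e2),np.median(e,0),e.max(0))
        rh=cv2.minAreaRect(e2[:,:2].astype(np.float32));print(rh,'world top',o+np.r_[rh[0],34]/1000@L)
    print('n',nn,'ex',ex)
```

```text
scene tilt 0.59249535367856 yaw -11.09920601554644 855
plate rect ((-1.8516578674316406, 20.653182983398438), (84.71709442138672, 176.73390197753906), 0.2722806930541992) ctr [0.55000891 0.24000032 0.05707162]
handle 210 154 [-2.61435873 27.86467985 32.41014356] [27.83576025 34.255316   40.0657022 ]
((-2.0974597930908203, 22.91353988647461), (59.709083557128906, 21.092700958251953), 0.7364316582679749) world top [0.53161238 0.24591276 0.08513905]
n [-0.54798748  0.10750298  0.82954978] ex [ 0.81403332 -0.15969527  0.55843278]
top posttop 824 [ 0.5392 -0.0718  0.1791] [array([540.6, -72.2]), array([89.4, 91.6]), np.float64(81.9)]
top bed 2172 [ 0.5217 -0.22    0.0232] [array([ 523.1, -220.4]), array([195.8, 138.1]), np.float64(81.7)]
top fencetop 309 [ 0.5076 -0.3272  0.093 ] [array([ 510.4, -327.7]), array([ 23.1, 141.7]), np.float64(81.9)]
top tilt 0.5913891160978811 yaw -11.297106667455537 1002
plate rect ((-1.5583724975585938, -37.723968505859375), (87.94834899902344, 99.13713836669922), 0.14237342774868011) ctr [0.53979943 0.19888519 0.05580501]
handle 128 104 [ 0.28738878 -1.69837643 32.49943826] [28.31016083 11.83654356 41.13148201]
((-0.9421863555908203, 1.2656774520874023), (58.09617614746094, 20.89377212524414), 2.1753616333007812) world top [0.52935077 0.24073251 0.08437422]
n [-0.54671266  0.10921526  0.83016703] ex [ 0.81408217 -0.16262692  0.55751476]
```

```bash
cat >> h.py <<'E'
def fr(yaw,tilt_n=None):
    """tool rotation: tool y at world yaw (deg), z down"""
    a=np.radians(yaw);y=np.array([np.cos(a),np.sin(a),0]);z=np.array([0,0,-1.]);return np.stack([np.cross(y,z),y,z],1)
def go(p,M=None):
    s=r.read_state();C=R.from_quat(s['eef_rot']).as_matrix();M=C if M is None else M
    print('t',round(s['time'],2),'dp',(C.T@(np.array(p)-s['ee_pos'])/.15).round(3),'rot',(R.from_matrix(C.T@M).as_rotvec()/2/np.pi).round(4))
E
python3 -m pendant '[{"dp":[0.2,-0.2,-0.6],"rotation":[0,0,0],"jaw":0.6},{"dp":[0.6,-0.5,-0.6],"rotation":[0,0,0],"jaw":0.6},{"dp":[0.95,-0.82,-0.6],"rotation":[0,0,0],"jaw":0.6},{"dp":[0.95,-0.82,-0.6],"rotation":[0,0,0],"jaw":0.6}]'
python3 -m pendant '[{"dp":[0.3,-0.26,0],"rotation":[0,0,0],"jaw":0.6},{"dp":[0.6,-0.52,0],"rotation":[0,0,0],"jaw":0.6},{"dp":[0.95,-0.82,0],"rotation":[0,0,0],"jaw":0.6},{"dp":[0.95,-0.82,0],"rotation":[0,0,0],"jaw":0.6}]'
python3 -c "
from h import *
go([.5534,.015,.31],fr(-7.8))"
```

```text
time: 0.6
ee_pos: [0.2999, -0.4256, 0.3131]
eef_rot: [0.986, 0.166, 0.0, 0.0]
ft_force: [1.1, -0.5, 0.2]
width: 0.0564
grip_force: 0.0
time: 1.1
ee_pos: [0.3951, -0.2612, 0.3127]
eef_rot: [0.986, 0.169, 0.0, -0.0]
ft_force: [0.0, -0.7, 0.5]
width: 0.0522
grip_force: 0.0
t 1.1 dp [ 1.608 -1.385  0.019] rot [ 0.000e+00 -1.000e-04 -1.744e-01]
```

```bash
python3 -m pendant '[{"dp":[0.35,-0.3,0],"rotation":[0,0,-0.03],"jaw":0.6},{"dp":[0.7,-0.6,0],"rotation":[0,0,-0.06],"jaw":0.6},{"dp":[1,-0.86,0],"rotation":[0,0,-0.09],"jaw":0.6},{"dp":[1,-0.86,0],"rotation":[0,0,-0.115],"jaw":0.6},{"dp":[1,-0.86,0],"rotation":[0,0,-0.145],"jaw":0.6},{"dp":[1,-0.86,0],"rotation":[0,0,-0.174],"jaw":0.6},{"dp":[1,-0.86,0],"rotation":[0,0,-0.174],"jaw":0.6}]'
python3 -c "
from h import *
go([.5534,.015,.31],fr(-7.8)); print(r.read_state()['joint_positions'])"
```

```text
time: 1.98
ee_pos: [0.4925, -0.0955, 0.3122]
eef_rot: [0.757, 0.653, -0.0, -0.0]
ft_force: [-0.3, 0.3, -0.4]
width: 0.0523
grip_force: 0.0
t 1.98 dp [0.788 0.293 0.015] rot [-0.0001  0.     -0.0019]
[ 0.65913672  0.05988537 -0.57915549  1.60471577  0.03292998  1.4873682
 -0.06977942]
```

```bash
python3 -m pendant '[{"dp":[0.4,0.15,0],"rotation":[0,0,0],"jaw":0.6},{"dp":[0.79,0.29,0],"rotation":[0,0,0],"jaw":0.6},{"dp":[0.79,0.29,0.02],"rotation":[0,0,0],"jaw":0.6},{"dp":[0.79,0.29,0.4],"rotation":[0,0,0],"jaw":0.6},{"dp":[0.79,0.29,0.8],"rotation":[0,0,0],"jaw":0.6},{"dp":[0.79,0.29,1],"rotation":[0,0,0],"jaw":0.6},{"dp":[0.79,0.29,1],"rotation":[0,0,0],"jaw":0.6},{"dp":[0.79,0.29,1],"rotation":[0,0,0],"jaw":0.6}]'
python3 -c "
from h import *
go([.5534,.015,.157],fr(-7.8))
c=shot('wrist');save(c,'w0.png')"
```

```text
time: 2.98
ee_pos: [0.5538, 0.0157, 0.1641]
eef_rot: [0.758, 0.653, 0.001, 0.001]
ft_force: [-1.0, 0.1, -0.1]
width: 0.0522
grip_force: 0.0
t 2.98 dp [-0.005 -0.002  0.047] rot [ 0.0003 -0.     -0.0019]
```

View pics/w0.png

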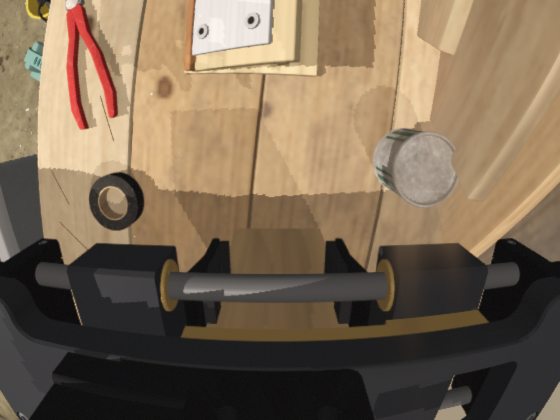

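The wrist picture shows the fingers (215 and 345, 280) with the post edge below them at row 325, and the tape, tin and template well clear. Pushing starts.

```bash
python3 -m pendant '[{"dp":[-0.05,0,0.05],"rotation":[0,0,-0.002],"jaw":0.6},{"dp":[-0.1,0,0.05],"rotation":[0,0,-0.002],"jaw":0.6},{"dp":[-0.15,0,0.05],"rotation":[0,0,-0.002],"jaw":0.6},{"dp":[-0.2,0,0.05],"rotation":[0,0,-0.002],"jaw":0.6},{"dp":[-0.24,0,0.05],"rotation":[0,0,-0.002],"jaw":0.6},{"dp":[-0.28,0,0.05],"rotation":[0,0,-0.002],"jaw":0.6},{"dp":[-0.32,0,0.05],"rotation":[0,0,-0.002],"jaw":0.6},{"dp":[-0.36,0,0.05],"rotation":[0,0,-0.002],"jaw":0.6}]'
python3 -m pendant '[{"dp":[-0.05,0,0],"rotation":[0,0,0],"jaw":0.6},{"dp":[-0.1,0,0],"rotation":[0,0,0],"jaw":0.6},{"dp":[-0.15,0,0],"rotation":[0,0,0],"jaw":0.6},{"dp":[-0.15,0,0],"rotation":[0,0,0],"jaw":0.6}]'
python3 -c "
from h import *
c=shot('scene');save(c,'s1.png');P=pts(c);m=(abs(P[...,0]-.54)<.1)&(P[...,1]<.05)&(P[...,1]>-.2)&(P[...,2]<.22)
cv2.imwrite('pics/s1c.png',cv2.resize(cv2.cvtColor(c['image'],4)[120:260,220:420],(600,420)))"
```

```text
time: 4.03
ee_pos: [0.5454, -0.037, 0.1554]
eef_rot: [0.752, 0.659, 0.0, 0.0]
ft_force: [0.8, 4.2, 3.7]
width: 0.0522
grip_force: 2.4
time: 4.53
ee_pos: [0.5417, -0.061, 0.1546]
eef_rot: [0.753, 0.658, -0.001, 0.0]
ft_force: [1.0, 0.7, 0.2]
width: 0.0521
grip_force: 0.4
```

View pics/s1c.png

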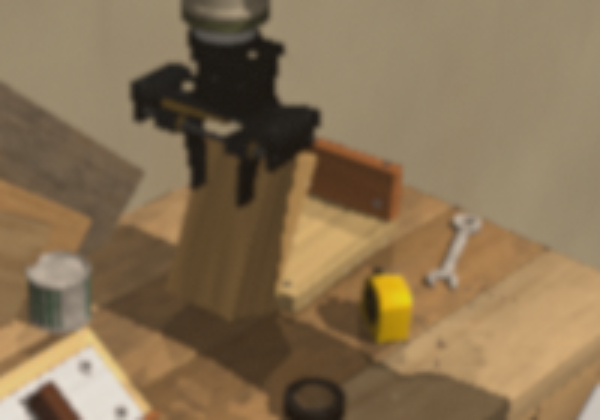

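The post leans towards the fence under both fingers (crop 235,180), as planned. Continue.

```bash
python3 -m pendant '[{"dp":[-0.05,0,0],"rotation":[0,0,0],"jaw":0.6},{"dp":[-0.1,0,0],"rotation":[0,0,0],"jaw":0.6},{"dp":[-0.15,0,0],"rotation":[0,0,0],"jaw":0.6},{"dp":[-0.2,0,0],"rotation":[0,0,0],"jaw":0.6},{"dp":[-0.25,0,0],"rotation":[0,0,0],"jaw":0.6},{"dp":[-0.3,0,0],"rotation":[0,0,0],"jaw":0.6},{"dp":[-0.35,0,0],"rotation":[0,0,0],"jaw":0.6},{"dp":[-0.35,0,0],"rotation":[0,0,0],"jaw":0.6}]'
python3 -c "
from h import *
c=shot('scene');save(c,'s2.png')
cv2.imwrite('pics/s2c.png',cv2.resize(cv2.cvtColor(c['image'],4)[120:260,220:420],(600,420)))"
```

```text
time: 5.58
ee_pos: [0.535, -0.1123, 0.155]
eef_rot: [0.753, 0.658, -0.0, 0.0]
ft_force: [1.2, 0.2, -0.6]
width: 0.052
grip_force: 0.0
```

View pics/s2c.png

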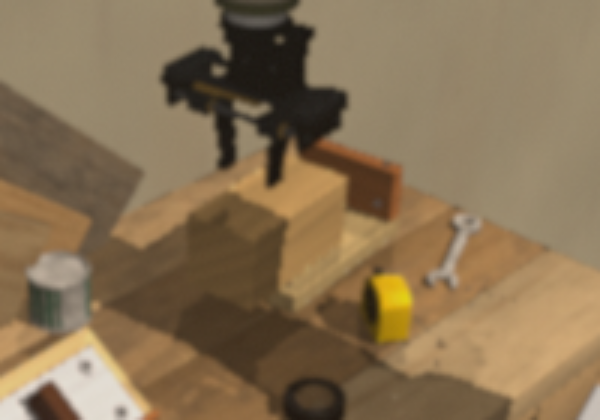

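Post lies on the bed, foot towards the camera near (235,255), overhanging the entry edge. Back off, measure.

```bash
python3 -m pendant '[{"dp":[0.3,0,0],"rotation":[0,0,0.003],"jaw":0.6},{"dp":[0.65,0,0],"rotation":[0,0,0.003],"jaw":0.6},{"dp":[0.65,0,0],"rotation":[0,0,0.003],"jaw":0.6}]'
cat > m.py <<'E'
from h import *
from scipy import ndimage as nd
def big(m):
    k,N=nd.label(m);return k==1+np.argmax(np.bincount(k.ravel())[1:])
for n in('scene','top'):
    c=shot(n);P=pts(c);x,y,z=P[...,0],P[...,1],P[...,2]
    p=P[big((abs(z-.114)<.006)&(abs(x-.53)<.12)&(y<-.03)&(y>-.33))]
    print(n,len(p),p.mean(0).round(4),[np.round(q,1) for q in cv2.minAreaRect((p[:,:2]*1000).astype(np.float32))])
    f=P[big((abs(z-.094)<.005)&(abs(x-.5)<.12)&(abs(y+.32)<.05))];print(' fence',len(f),[np.round(q,1) for q in cv2.minAreaRect((f[:,:2]*1000).astype(np.float32))])
E
python3 m.py; python3 -c "
from h import *
go([.548,-.03,.062],fr(-7.8))"
```

```text
time: 6.0
ee_pos: [0.5483, -0.0093, 0.1555]
eef_rot: [0.756, 0.654, 0.001, -0.0]
ft_force: [0.5, -0.3, -0.2]
width: 0.0522
grip_force: 0.0
scene 640 [ 0.5204 -0.1449  0.1144] [array([ 529.8, -148.5]), array([184.4,  87.7]), np.float64(81.6)]
 fence 145 [array([ 514.3, -322. ]), array([ 32.4, 142.2]), np.float64(83.8)]
top 1048 [ 0.5255 -0.1837  0.1132] [array([ 525.2, -175.1]), array([137.1,  91.2]), np.float64(81.8)]
 fence 294 [array([ 509.5, -327.9]), array([ 22.2, 139.7]), np.float64(82.0)]
t 6.1 dp [-0.103  0.015  0.62 ] rot [ 0.      0.     -0.0023]
```

```bash
python3 -m pendant '[{"dp":[0,0.005,0.3],"rotation":[0,0,-0.002],"jaw":0.6},{"dp":[0,0.005,0.62],"rotation":[0,0,-0.002],"jaw":0.6},{"dp":[0,0.005,0.62],"rotation":[0,0,-0.002],"jaw":0.6},{"dp":[-0.1,0.005,0.62],"rotation":[0,0,-0.002],"jaw":0.6},{"dp":[-0.2,0.005,0.62],"rotation":[0,0,-0.002],"jaw":0.6},{"dp":[-0.27,0.005,0.62],"rotation":[0,0,-0.002],"jaw":0.6},{"dp":[-0.32,0.005,0.62],"rotation":[0,0,-0.002],"jaw":0.6},{"dp":[-0.37,0.005,0.62],"rotation":[0,0,-0.002],"jaw":0.6}]'
python3 -m pendant '[{"dp":[-0.05,0,0],"rotation":[0,0,0],"jaw":0.6},{"dp":[-0.1,0,0],"rotation":[0,0,0],"jaw":0.6},{"dp":[-0.15,0,0],"rotation":[0,0,0],"jaw":0.6},{"dp":[-0.2,0,0],"rotation":[0,0,0],"jaw":0.6},{"dp":[-0.24,0,0],"rotation":[0,0,0],"jaw":0.6},{"dp":[-0.28,0,0],"rotation":[0,0,0],"jaw":0.6}]'
python3 m.py
```

```text
time: 7.1
ee_pos: [0.5418, -0.069, 0.0638]
eef_rot: [0.754, 0.656, 0.002, 0.001]
ft_force: [1.4, 6.2, 4.3]
width: 0.0524
grip_force: 3.4
time: 7.85
ee_pos: [0.536, -0.1105, 0.0638]
eef_rot: [0.754, 0.657, 0.002, 0.001]
ft_force: [0.6, 7.7, 6.0]
width: 0.0522
grip_force: 3.5
scene 206 [ 0.5096 -0.2663  0.1145] [array([ 514.8, -264.2]), array([72.9, 93.2]), np.float64(80.9)]
 fence 38 [array([ 459.3, -314. ]), array([28.4, 29.7]), np.float64(24.1)]
top 721 [ 0.5142 -0.2636  0.1133] [array([ 513.6, -257.4]), array([92. , 91.7]), np.float64(82.0)]
 fence 297 [array([ 509.6, -327.6]), array([ 22.8, 141. ]), np.float64(81.7)]
```

```bash
python3 -m pendant '[{"dp":[-0.02,0,0],"rotation":[0,0,0],"jaw":0.6},{"dp":[-0.04,0,0],"rotation":[0,0,0],"jaw":0.6},{"dp":[-0.06,0,0],"rotation":[0,0,0],"jaw":0.6},{"dp":[-0.08,0,0],"rotation":[0,0,0],"jaw":0.6},{"dp":[-0.08,0,0],"rotation":[0,0,0],"jaw":0.6}]'
python3 -m pendant '[{"dp":[-0.01,0,0],"rotation":[0,0,0],"jaw":0.6},{"dp":[-0.02,0,0],"rotation":[0,0,0],"jaw":0.6},{"dp":[-0.02,0,0],"rotation":[0,0,0],"jaw":0.6}]'
```

```text
time: 8.57
ee_pos: [0.5338, -0.1229, 0.0631]
eef_rot: [0.754, 0.656, 0.001, 0.001]
ft_force: [0.9, 5.8, 3.1]
width: 0.0526
grip_force: 2.4
time: 8.95
ee_pos: [0.5335, -0.1246, 0.0631]
eef_rot: [0.754, 0.657, 0.001, 0.0]
ft_force: [0.8, 8.2, 5.3]
width: 0.0523
grip_force: 4.4
```

```bash
for i in 1 2 3; do python3 -m pendant '[{"dp":[-0.01,0,0],"rotation":[0,0,0],"jaw":0.6},{"dp":[-0.02,0,0],"rotation":[0,0,0],"jaw":0.6},{"dp":[-0.02,0,0],"rotation":[0,0,0],"jaw":0.6}]' | egrep 'ee_pos|ft_'; done
```

```text
ee_pos: [0.5335, -0.1245, 0.0631]
ft_force: [2.9, 17.9, 4.0]
ee_pos: [0.5335, -0.1244, 0.0632]
ft_force: [3.3, 28.0, 5.3]
ee_pos: [0.5336, -0.1243, 0.0632]
ft_force: [3.5, 37.0, 6.9]
```

The force climbs with no travel, so the post is hard on the fence. Back off and raise.

```bash
python3 -m pendant '[{"dp":[0.06,0,0],"rotation":[0,0,0],"jaw":0.6},{"dp":[0.3,0,0],"rotation":[0,0,0],"jaw":0.8},{"dp":[0.6,0,0],"rotation":[0,0,0],"jaw":1},{"dp":[0.8,0,-0.3],"rotation":[0,0,0],"jaw":1},{"dp":[1,0,-0.7],"rotation":[0,0,0],"jaw":1},{"dp":[1,0,-1],"rotation":[0,0,0],"jaw":1},{"dp":[1,0,-1],"rotation":[0,0,0],"jaw":1}]'
python3 m.py
python3 - <<'E'
from h import *
yw=np.radians(-11.2);ti=.6
ex=np.array([np.cos(yw)*np.cos(ti),np.sin(yw)*np.cos(ti),np.sin(ti)]);n=np.array([-np.cos(yw)*np.sin(ti),-np.sin(yw)*np.sin(ti),np.cos(ti)])
ey=np.cross(n,ex)
htop=np.array([.5305,.2433,.0848])
z=-n
for s in(1,-1):
    y=s*ey;M=np.stack([np.cross(y,z),y,z],1)
    for d in (.08,-.026): go(htop+n*d,M); print((htop+n*d).round(4))
print(r.read_state()['joint_positions'])
E
```

```text
time: 10.95
ee_pos: [0.5541, 0.0131, 0.2163]
eef_rot: [0.755, 0.656, 0.002, 0.003]
ft_force: [-0.9, -0.3, -0.3]
width: 0.0869
grip_force: 0.0
scene 729 [ 0.5193 -0.2139  0.1145] [array([ 521.4, -221.1]), array([187. ,  95.6]), np.float64(82.8)]
 fence 43 [array([ 457.8, -300.3]), array([28.1, 58.7]), np.float64(3.1)]
top 1601 [ 0.5165 -0.2281  0.1131] [array([ 517.6, -227.2]), array([179.9,  92.6]), np.float64(82.2)]
 fence 272 [array([ 510.3, -321. ]), array([ 35.9, 138.6]), np.float64(81.5)]
t 11.05 dp [ 1.522 -0.659  0.406] rot [-0.0723 -0.0761 -0.2334]
[0.4862 0.2521 0.1508]
t 11.05 dp [ 1.501 -0.261  0.99 ] rot [-0.0723 -0.0761 -0.2334]
[0.5449 0.2404 0.0633]
t 11.05 dp [ 1.522 -0.659  0.406] rot [-0.0772  0.0733  0.2502]
[0.4862 0.2521 0.1508]
t 11.05 dp [ 1.501 -0.261  0.99 ] rot [-0.0772  0.0733  0.2502]
[0.5449 0.2404 0.0633]
[ 0.48518467  0.24477686 -0.68402821  1.64261338  0.16038844  1.31080945
 -0.36626049]
```

```bash
python3 - <<'E'
from h import *
for n in('scene','top'):
    c=dict(np.load(n+'.npz'));P=pts(c);im=c['image'].astype(int)
    m=(im[...,0]>150)&(im[...,0]-im[...,1]>60)&(im[...,2]>im[...,1]-5)&(P[...,2]>.17)&(P[...,2]<.2)
    p=P[m];print(len(p),cv2.minAreaRect((p[:,:2]*1000).astype(np.float32)) if len(p)>5 else '')
E
python3 -m pendant '[{"dp":[0.3,-0.2,0],"rotation":[-0.01,-0.01,-0.029],"jaw":1},{"dp":[0.6,-0.4,0],"rotation":[-0.018,-0.019,-0.058],"jaw":1},{"dp":[0.8,-0.6,0],"rotation":[-0.027,-0.029,-0.087],"jaw":1},{"dp":[0.8,-0.6,0],"rotation":[-0.036,-0.038,-0.117],"jaw":1},{"dp":[0.8,-0.6,0],"rotation":[-0.036,-0.038,-0.117],"jaw":1}]'
python3 -c "
from h import *
print(r.read_state()['joint_positions'])"
```

```text
1230 ((469.1477966308594, 437.3564758300781), (90.19291687011719, 92.8051986694336), 70.13843536376953)
783 ((466.86669921875, 432.2650451660156), (91.94593811035156, 91.1875), 69.91921997070312)
time: 11.68
ee_pos: [0.4783, 0.1442, 0.2106]
eef_rot: [0.457, 0.875, -0.017, 0.16]
ft_force: [0.1, -0.9, -0.5]
width: 0.0872
grip_force: 0.0
[ 0.32002476 -0.03274986 -0.88083389  1.93078212  0.299517    1.11441156
 -0.07168887]
```

```bash
cat > t.py <<'E'
from h import *
import sys
yw=np.radians(-11.2);ti=.6
ex=np.array([np.cos(yw)*np.cos(ti),np.sin(yw)*np.cos(ti),np.sin(ti)]);n=np.array([-np.cos(yw)*np.sin(ti),-np.sin(yw)*np.sin(ti),np.cos(ti)]);ey=np.cross(n,ex)
M=np.stack([-ex,ey,-n],1)
go(np.array([.5305,.2433,.0848])+n*float(sys.argv[1]),M)
E
python3 t.py .08
```

```text
t 11.68 dp [0.661 0.414 0.265] rot [-0.0361 -0.0383 -0.1153]
```

```bash
python3 -m pendant '[{"dp":[0.33,0.2,0.13],"rotation":[-0.009,-0.0095,-0.029],"jaw":1},{"dp":[0.66,0.414,0.265],"rotation":[-0.018,-0.019,-0.058],"jaw":1},{"dp":[0.66,0.414,0.265],"rotation":[-0.027,-0.029,-0.087],"jaw":1},{"dp":[0.66,0.414,0.265],"rotation":[-0.036,-0.038,-0.115],"jaw":1},{"dp":[0.66,0.414,0.265],"rotation":[-0.036,-0.038,-0.115],"jaw":1},{"dp":[0.66,0.414,0.265],"rotation":[-0.036,-0.038,-0.115],"jaw":1}]'
python3 t.py .08
python3 -c "
from h import *
print(r.read_state()['joint_positions']);save(shot('wrist'),'w1.png')"
```

```text
time: 12.42
ee_pos: [0.4884, 0.2515, 0.1526]
eef_rot: [0.099, 0.95, -0.028, 0.293]
ft_force: [0.6, -0.9, -0.4]
width: 0.087
grip_force: 0.0
t 12.43 dp [0.019 0.001 0.001] rot [-0.0003 -0.0002 -0.0018]
[ 0.16259962  0.06951648 -1.05406948  2.09967485  0.7999894   0.86999961
 -0.0090893 ]
```

View pics/w1.png

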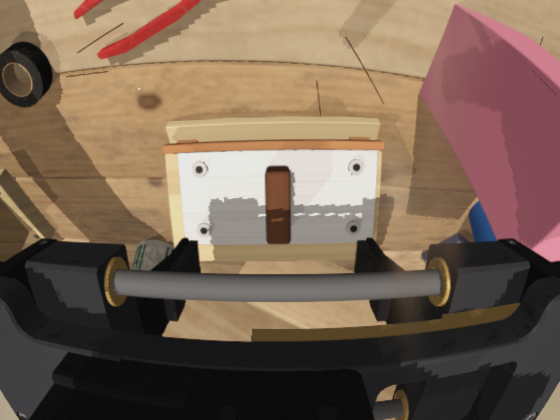

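The fingers (180 and 375) straddle the handle (278,205) symmetrically and square; the pink block is clear to the right. Descend and grip.

```bash
python3 -m pendant '[{"dp":[0.02,0,0.25],"rotation":[0,0,-0.002],"jaw":1},{"dp":[0.02,0,0.5],"rotation":[0,0,-0.002],"jaw":1},{"dp":[0.02,0,0.65],"rotation":[0,0,-0.002],"jaw":1},{"dp":[0.02,0,0.7],"rotation":[0,0,-0.002],"jaw":1},{"dp":[0.02,0,0.7],"rotation":[0,0,-0.002],"jaw":1},{"dp":[0.02,0,0.7],"rotation":[0,0,-0.002],"jaw":1}]'
python3 t.py -.026
python3 -m pendant '[{"dp":[0,0,0],"rotation":[0,0,0],"jaw":0.15},{"dp":[0,0,0],"rotation":[0,0,0],"jaw":0.1},{"dp":[0,0,0],"rotation":[0,0,0],"jaw":0.1},{"dp":[0,0,0],"rotation":[0,0,0],"jaw":0.1},{"dp":[0,0,0],"rotation":[0,0,0],"jaw":0.1},{"dp":[0,0,0],"rotation":[0,0,0],"jaw":0.1}]' 40
```

```text
time: 13.22
ee_pos: [0.544, 0.2422, 0.0654]
eef_rot: [0.091, 0.951, -0.029, 0.294]
ft_force: [0.6, 0.2, 0.4]
width: 0.087
grip_force: 0.0
t 13.22 dp [ 0.001 -0.01   0.016] rot [ 0.0001 -0.      0.0006]
time: 13.98
ee_pos: [0.5438, 0.2417, 0.0643]
eef_rot: [0.091, 0.951, -0.029, 0.293]
ft_force: [0.1, 0.2, -0.2]
width: 0.0351
grip_force: 0.0
```

```bash
python3 -m pendant '[{"dp":[0,0,0],"rotation":[0,0,0],"jaw":0.05},{"dp":[0,0,0],"rotation":[0,0,0],"jaw":0.05},{"dp":[0,0,0],"rotation":[0,0,0],"jaw":0.05},{"dp":[0,0,0],"rotation":[0,0,0],"jaw":0.05},{"dp":[0,0,0],"rotation":[0,0,0],"jaw":0.05}]' 40
```

```text
time: 14.6
ee_pos: [0.5438, 0.2415, 0.0643]
eef_rot: [0.091, 0.951, -0.029, 0.293]
ft_force: [-0.2, -1.0, 0.6]
width: 0.0197
grip_force: 40.0
```

```bash
python3 -m pendant '[{"dp":[0,0,-0.1],"rotation":[0,0,0],"jaw":0.05},{"dp":[0,0,-0.3],"rotation":[0,0,0],"jaw":0.05},{"dp":[0,0,-0.6],"rotation":[0,0,0],"jaw":0.05},{"dp":[0,0,-0.9],"rotation":[0,0,0],"jaw":0.05},{"dp":[0,0,-1],"rotation":[0,0,0],"jaw":0.05},{"dp":[0,0,-1],"rotation":[0,0,0],"jaw":0.05}]'
cat > g.py <<'E'
from h import *
import sys
go([float(v) for v in sys.argv[1:4]],fr(82.3)); print(r.read_state()['joint_positions'].round(2))
E
python3 g.py .5195 .1 .27
```

```text
time: 15.35
ee_pos: [0.461, 0.2583, 0.1893]
eef_rot: [0.091, 0.951, -0.029, 0.295]
ft_force: [0.9, -0.6, -2.9]
width: 0.0197
grip_force: 40.0
t 15.35 dp [-0.785 -0.963 -0.111] rot [-0.0031  0.0957 -0.0087]
[ 0.23 -0.08 -1.11  2.09  0.6   0.88  0.14]
```

```bash
python3 -m pendant '[{"dp":[-0.1,-0.1,-0.1],"rotation":[-0.001,0.02,-0.002],"jaw":0.05},{"dp":[-0.3,-0.4,-0.11],"rotation":[-0.001,0.045,-0.004],"jaw":0.05},{"dp":[-0.6,-0.7,-0.11],"rotation":[-0.002,0.07,-0.006],"jaw":0.05},{"dp":[-0.78,-0.96,-0.11],"rotation":[-0.003,0.096,-0.009],"jaw":0.05},{"dp":[-0.78,-0.96,-0.11],"rotation":[-0.003,0.096,-0.009],"jaw":0.05},{"dp":[-0.78,-0.96,-0.11],"rotation":[-0.003,0.096,-0.009],"jaw":0.05}]'
python3 g.py .5195 -.03 .26
```

```text
time: 16.1
ee_pos: [0.5192, 0.0998, 0.2659]
eef_rot: [0.067, 0.998, -0.0, -0.004]
ft_force: [-1.0, 0.7, -2.6]
width: 0.0196
grip_force: 40.0
t 16.1 dp [-0.118 -0.857  0.04 ] rot [-0.0002 -0.0012 -0.    ]
[ 0.37  0.17 -0.71  1.61  0.11  1.41  1.08]
```

```bash
python3 -m pendant '[{"dp":[-0.06,-0.4,0.04],"rotation":[0,-0.001,0],"jaw":0.05},{"dp":[-0.12,-0.86,0.04],"rotation":[0,-0.001,0],"jaw":0.05},{"dp":[-0.12,-0.86,0.04],"rotation":[0,-0.001,0],"jaw":0.05},{"dp":[-0.12,-0.86,0.04],"rotation":[0,-0.001,0],"jaw":0.05}]'
python3 g.py .5195 -.17 .18
```

```text
time: 16.6
ee_pos: [0.5194, -0.0291, 0.2618]
eef_rot: [0.066, 0.998, -0.001, 0.001]
ft_force: [-1.1, 0.0, -1.9]
width: 0.0197
grip_force: 40.0
t 16.6 dp [-0.124 -0.93   0.547] rot [-0.0003  0.0002  0.0003]
[ 0.54  0.13 -0.62  1.65  0.08  1.39  1.35]
```

```bash
python3 -m pendant '[{"dp":[-0.06,-0.4,0.1],"rotation":[0,0,0],"jaw":0.05},{"dp":[-0.12,-0.8,0.3],"rotation":[0,0,0],"jaw":0.05},{"dp":[-0.13,-0.93,0.5],"rotation":[0,0,0],"jaw":0.05},{"dp":[-0.13,-0.93,0.5],"rotation":[0,0,0],"jaw":0.05},{"dp":[-0.13,-0.93,0.5],"rotation":[0,0,0],"jaw":0.05}]'
python3 g.py .5195 -.224 .17
```

```text
time: 17.23
ee_pos: [0.5218, -0.1682, 0.1881]
eef_rot: [0.065, 0.998, -0.0, 0.001]
ft_force: [0.0, 1.3, -1.6]
width: 0.02
grip_force: 40.0
t 17.23 dp [-0.033 -0.371  0.121] rot [-0.0001  0.0004  0.0008]
[ 0.68  0.22 -0.51  1.69  0.12  1.25  1.58]
```

```bash
python3 -m pendant '[{"dp":[-0.015,-0.18,0.06],"rotation":[0,0,0.001],"jaw":0.05},{"dp":[-0.033,-0.37,0.12],"rotation":[0,0,0.001],"jaw":0.05},{"dp":[-0.033,-0.37,0.12],"rotation":[0,0,0.001],"jaw":0.05},{"dp":[-0.033,-0.37,0.12],"rotation":[0,0,0.001],"jaw":0.05}]'
cat > p.py <<'E'
from h import *
from scipy import ndimage as nd
import sys
s=r.read_state();print(s['ee_pos'].round(4),s['ft_force'].round(1))
zt=float(sys.argv[1])
for n in('scene','top'):
    c=shot(n);P=pts(c);x,y,z=P[...,0],P[...,1],P[...,2];im=c['image'].astype(int)
    reg=(abs(x-.52)<.1)&(abs(y+.22)<.13)
    w=reg&(im.max(-1)-im.min(-1)<35)&(im.min(-1)>70)&(abs(z-zt)<.012)
    p=P[w]
    if len(p)>30: print(n,len(p),np.median(z[w]),p.min(0).round(4),p.max(0).round(4),[np.round(q,1) for q in cv2.minAreaRect((p[:,:2]*1000).astype(np.float32))])
E
python3 p.py .162
python3 - <<'E'
from h import *
a=shot('wrist')['image'];b=dict(np.load('top.npz'))['image'][190:310,290:430]
s=dict(np.load('scene.npz'))['image'][120:240,250:390]
cv2.imwrite('pics/c3.png',cv2.cvtColor(np.vstack([np.hstack([cv2.resize(b,(400,300)),cv2.resize(s,(400,300))]),np.hstack([cv2.resize(a,(400,300)),np.zeros((300,400,3),np.uint8)])]),4))
E
```

```text
time: 17.73
ee_pos: [0.5191, -0.2257, 0.1701]
eef_rot: [0.069, 0.998, -0.0, 0.001]
ft_force: [-0.9, 0.3, -1.4]
width: 0.0201
grip_force: 40.0
[ 0.5191 -0.2257  0.1701] [-0.9  0.3 -1.4]
scene 477 0.16158526750216895 [ 0.4676 -0.3128  0.1555] [ 0.5734 -0.1314  0.1707] [array([ 520.7, -222.1]), array([180.6,  90. ]), np.float64(81.8)]
top 188 0.16044470569432967 [ 0.483  -0.1827  0.1535] [ 0.5668 -0.136   0.1684] [array([ 526.3, -158.2]), array([34.4, 86.6]), np.float64(79.5)]
```

View pics/c3.png

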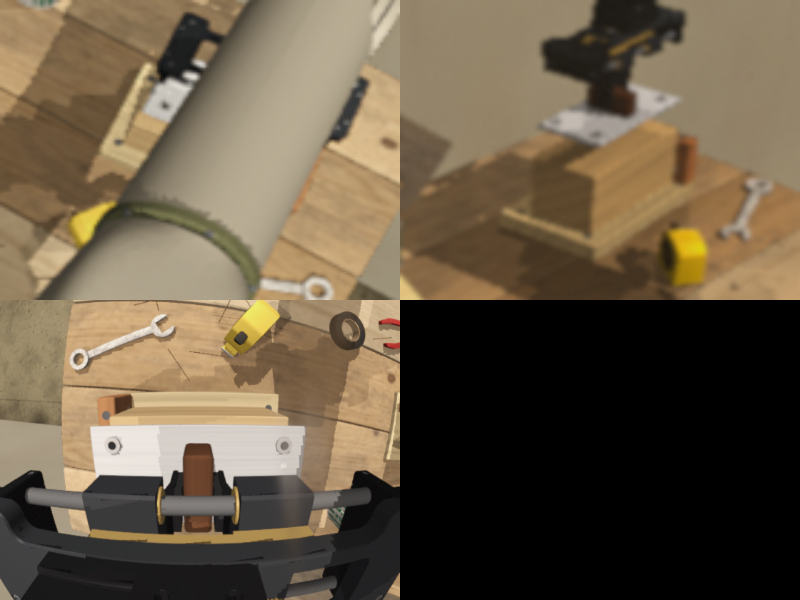

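The plate hangs level over the post (wrist view: plate (197,450), post's near edge row 420), handle up. Now measure both in the wrist view.

```bash
cat > w.py <<'E'
from h import *
import sys
def wpts(c):
    K=c['mtx'];z=c['z_map'];h,w=z.shape;u,v=np.meshgrid(np.arange(w),np.arange(h))
    a=(u-K[0,2])/K[0,0];b=(v-K[1,2])/K[1,1];t=np.hypot(a,b);k=np.where(t>1e-9,np.tan(np.minimum(t,1.5))/np.maximum(t,1e-9),1)
    return np.stack([a*k*z,b*k*z,z],-1)@c['T'][:3,:3].T+c['T'][:3,3]
c=shot('wrist');P=wpts(c);x,y,z=P[...,0],P[...,1],P[...,2];im=c['image'].astype(int)
a=np.radians(-7.7);J=np.array([[np.cos(a),np.sin(a)],[-np.sin(a),np.cos(a)]])
q=(P[...,:2]-[.5195,-.224])@J.T*1000   # jig x,y about nominal post centre
zt=float(sys.argv[1])
for l,m in(('plate',abs(z-zt)<.007),('post',abs(z-.114)<.007)):
    if l=='plate': m&=(im.max(-1)-im.min(-1)<40)&(im.min(-1)>90)
    m&=(abs(q[...,0])<70)&(abs(q[...,1])<110)
    e=q[m]
    if len(e)<50: print(l,len(e));continue
    print(l,len(e),'z',np.median(z[m]).round(4))
    # near edge (x min) by y bin; ends
    for lo in range(-80,80,20):
        s=e[(e[:,1]>lo)&(e[:,1]<lo+20)]; print(lo,len(s),np.percentile(s[:,0],[1,99]).round(1) if len(s)>5 else '',end=' | ')
    print()
    for lo in range(-45,45,10):
        s=e[(e[:,0]>lo)&(e[:,0]<lo+10)]; print(lo,len(s),np.percentile(s[:,1],[.5,99.5]).round(1) if len(s)>5 else '',end=' | ')
    print()
E
python3 w.py .16
```

```text
plate 19116 z 0.1601
-80 2108 [-44.1  -3.5] | -60 2398 [-44.   -3.4] | -40 2644 [-44.2   4.1] | -20 1447 [-44.1  35.6] | 0 1816 [-44.   -0.5] | 20 2634 [-43.8   4.3] | 40 2382 [-43.7  -3.1] | 60 2120 [-43.5  -3. ] | 
-45 5172 [-88.8  83.9] | -35 4795 [-88.9  84.2] | -25 4180 [-89.1  84.1] | -15 3890 [-89.3  84.4] | -5 1003 [-89.9  85.1] | 5 42 [-30.8  25.6] | 15 0  | 25 2  | 35 32 [-15.9  10.4] | 
post 3365 z 0.1132
-80 351 [-45.4 -36.8] | -60 392 [-45.2 -36.5] | -40 386 [-45.3 -36.8] | -20 407 [-45.2 -36.7] | 0 406 [-45.1 -36.5] | 20 379 [-44.7 -36.6] | 40 389 [-44.8 -36.1] | 60 340 [-44.5 -36.3] | 
-45 3254 [-89.4  86.7] | -35 0  | -25 0  | -15 0  | -5 0  | 5 0  | 15 0  | 25 0  | 35 0  |
```

```bash
python3 -m pendant '[{"dp":[-0.006,0.014,0.08],"rotation":[0,0,0],"jaw":0.05},{"dp":[-0.006,0.014,0.16],"rotation":[0,0,0],"jaw":0.05},{"dp":[-0.006,0.014,0.23],"rotation":[0,0,0],"jaw":0.05},{"dp":[-0.006,0.014,0.23],"rotation":[0,0,0],"jaw":0.05},{"dp":[-0.006,0.014,0.23],"rotation":[0,0,0],"jaw":0.05}]'
python3 w.py .1252;python3 p.py .1252
```

```text
time: 18.55
ee_pos: [0.5198, -0.2248, 0.1351]
eef_rot: [0.07, 0.998, -0.001, 0.001]
ft_force: [-0.3, 0.1, -1.4]
width: 0.02
grip_force: 40.0
plate 19119 z 0.1252
-80 2100 [-43.6  -2.9] | -60 2390 [-43.5  -2.9] | -40 2653 [-43.5   4.8] | -20 1501 [-43.4  36.4] | 0 1738 [-43.2  21.5] | 20 2653 [-43.1   5.1] | 40 2383 [-42.9  -2.3] | 60 2135 [-42.7  -2.2] | 
-45 4789 [-87.6  84.7] | -35 4888 [-87.8  85.3] | -25 4179 [-88.   84.9] | -15 3949 [-88.2  85.3] | -5 1226 [-88.6  86. ] | 5 53 [-30.   26.4] | 15 0  | 25 0  | 35 35 [-15.1  11.2] | 
post 1939 z 0.1128
-80 199 [-45.5 -42.3] | -60 227 [-45.4 -42.2] | -40 222 [-45.3 -42.1] | -20 243 [-45.1 -42.1] | 0 244 [-45.1 -42. ] | 20 223 [-45.  -41.6] | 40 225 [-44.7 -41.6] | 60 200 [-44.5 -41.4] | 
-45 1769 [-89.  86.] | -35 0  | -25 0  | -15 0  | -5 0  | 5 0  | 15 0  | 25 0  | 35 0  | 
[ 0.5199 -0.2249  0.1353] [-0.4 -0.3 -1.8]
scene 479 0.1268482364968867 [ 0.4668 -0.3127  0.1211] [ 0.5746 -0.1298  0.135 ] [array([ 521.1, -221.8]), array([181.6,  88.3]), np.float64(82.0)]
top 207 0.12531788725151016 [ 0.4831 -0.1867  0.1138] [ 0.5688 -0.1349  0.1319] [array([ 526.8, -158.7]), array([39.7, 89.6]), np.float64(77.6)]
```

```bash
python3 -m pendant '[{"dp":[0,0,0.015],"rotation":[0,0,0],"jaw":0.05},{"dp":[0,0,0.03],"rotation":[0,0,0],"jaw":0.05},{"dp":[0,0,0.03],"rotation":[0,0,0],"jaw":0.05},{"dp":[0,0,0.03],"rotation":[0,0,0],"jaw":0.05}]' | egrep 'ee_pos|ft_'
for i in 1 2 3; do python3 -m pendant '[{"dp":[0,0,0.007],"rotation":[0,0,0],"jaw":0.05},{"dp":[0,0,0.007],"rotation":[0,0,0],"jaw":0.05}]' | egrep 'ee_pos|ft_'; done
```

```text
ee_pos: [0.5197, -0.2247, 0.1305]
ft_force: [-0.4, 0.8, -3.0]
ee_pos: [0.5196, -0.2247, 0.1293]
ft_force: [1.0, -0.4, -2.2]
ee_pos: [0.5197, -0.2248, 0.1284]
ft_force: [0.2, -0.1, -1.4]
ee_pos: [0.5198, -0.2248, 0.1282]
ft_force: [-2.1, 1.0, 6.0]
```

Contact (+6 N, no further travel). Release.

```bash
python3 -m pendant '[{"dp":[0,0,0],"rotation":[0,0,0],"jaw":0.12},{"dp":[0,0,0],"rotation":[0,0,0],"jaw":0.4},{"dp":[0,0,0],"rotation":[0,0,0],"jaw":0.6},{"dp":[0,0,0],"rotation":[0,0,0],"jaw":0.6},{"dp":[0,0,0],"rotation":[0,0,0],"jaw":0.6},{"dp":[0,0,0],"rotation":[0,0,0],"jaw":0.6}]'
python3 -m pendant '[{"dp":[0,0,-0.1],"rotation":[0,0,0],"jaw":0.6},{"dp":[0,0,-0.3],"rotation":[0,0,0],"jaw":0.6},{"dp":[0,0,-0.6],"rotation":[0,0,0],"jaw":0.6},{"dp":[0,0,-1],"rotation":[0,0,0],"jaw":0.6},{"dp":[0,0,-1],"rotation":[0,0,0],"jaw":0.6},{"dp":[0,0,-1],"rotation":[0,0,0],"jaw":0.6}]'
python3 -m pendant '[{"dp":[0,0.4,0],"rotation":[0,0,0],"jaw":0.6},{"dp":[0,0.8,0],"rotation":[0,0,0],"jaw":0.6},{"dp":[0,1,0],"rotation":[0,0,0],"jaw":0.6},{"dp":[0,1,0],"rotation":[0,0,0],"jaw":0.6}]'
python3 -m pendant '[{"dp":[0,0.4,0],"rotation":[0,0,0],"jaw":0.6},{"dp":[0,0.8,0],"rotation":[0,0,0],"jaw":0.6},{"dp":[0,1,0],"rotation":[0,0,0],"jaw":0.6},{"dp":[0,1,0],"rotation":[0,0,0],"jaw":0.6}]' |grep ee_pos
python3 p.py .119
python3 - <<'E'
from h import *
b=dict(np.load('top.npz'))['image'][190:310,290:430]
s=dict(np.load('scene.npz'))['image'][120:240,250:390]
cv2.imwrite('pics/c4.png',cv2.cvtColor(np.hstack([cv2.resize(b,(400,340)),cv2.resize(s,(400,340))]),4))
E
```

```text
time: 20.7
ee_pos: [0.5197, -0.2247, 0.1272]
eef_rot: [0.07, 0.998, -0.001, 0.001]
ft_force: [-0.1, 0.0, -0.2]
width: 0.0511
grip_force: 0.0
time: 21.45
ee_pos: [0.5194, -0.2245, 0.2778]
eef_rot: [0.07, 0.998, -0.001, 0.001]
ft_force: [-0.6, 0.2, -1.6]
width: 0.0524
grip_force: 0.0
time: 21.95
ee_pos: [0.54, -0.073, 0.2763]
eef_rot: [0.067, 0.998, -0.0, 0.0]
ft_force: [0.3, 0.1, -0.1]
width: 0.0525
grip_force: 0.0
ee_pos: [0.5607, 0.0741, 0.2761]
[0.5607 0.0741 0.2761] [-0.6 -0.8  0.4]
scene 500 0.11977346568330755 [ 0.4674 -0.3171  0.1144] [ 0.5732 -0.1304  0.1295] [array([ 519.7, -221.9]), array([181.6,  89.2]), np.float64(83.5)]
top 1384 0.11826315775261564 [ 0.4644 -0.3201  0.1079] [ 0.5714 -0.1335  0.1293] [array([ 517.4, -226.3]), array([178.5,  88.3]), np.float64(82.2)]
```

View pics/c4.png

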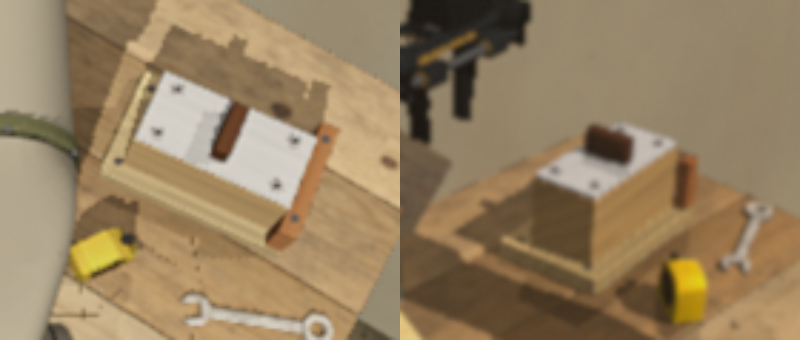

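The template lies flat on the post (230,135), edges lined up within about 1 mm, handle up, and the post is against the fence (305,185). The robot is clear and the bystanders are unmoved.

```bash
python3 -c "
from bench import r
print(r.close_job())"
```

```text
the job is handed in; nothing more can be done
None
```

The job is handed in: the post lies on the jig bed hard against the fence, and the template is flat on top of it, handle up, edges lined up to about 1 mm by camera; the gripper is clear and it took about 22 s of the 61 s allowed.

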